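# Put the lock cylinders away and pin the strongbox

### The job

Carry the tray of lock cylinders level into the open strongbox and set it down flat on the bottom (do not drop it), with both cylinders still in it. Then shut the lid fully, take the locking pin out of the wooden block and put it down through the hole in the lid's tongue and the lug beneath it until its head rests on the tongue. Leave the padlock, the oil bottle and the screwdriver where they are.

Things in the scene. Friction and masses are not known exactly. Their poses are not given: they have to be found in the camera images.
- strongbox: Grey steel box bolted to the counter, 140 (its x) x 180 (its y) x 90 mm high, walls and floor 5 mm, open on top; inside 130 x 170 mm, 85 mm deep. Origin: centre of its underside; z up, its -x side is the front, facing roughly the robot. From the front wall, level with the rim, a lug with a vertical hole sticks out 49 mm (46 mm wide, 8 mm thick, its top 89.5 mm high).
- lid (a joint): Lid angle (rad): 0 = shut, flat on the rim; 1.57 = upright; 1.9 = leaning back, stop. Steel plate 140 x 180 x 6 mm hinged along the far (+x) rim; in the middle of its free edge a tongue 46 mm wide, 8 mm thick, ending 190 mm from the hinge. Friction holds it when nearly upright; pushed from behind to below about 0.9 rad it sinks shut slowly by itself.
- lid_hinge (a point): Point on the lid's hinge line, middle of the box's width, 90 mm above the counter; fixed to the box: in the box frame (70, 0, 90) mm. Axes as the box.
- lid_eye (a point): Centre of the 16 mm through-hole in the lid's tongue, at the tongue's outer (upper when shut) face, 165 mm from the hinge. Moves with the lid; lid shut: in the box frame (-95, 0, 98) mm, straight above the lug's hole.
- box_eye (a point): Centre of the 17 mm vertical through-hole in the box's lug, at the lug's upper face: in the box frame (-95, 0, 89.5) mm. Axes as the box.
- tray: Loose aluminium carrying tray, 100 (its x) x 130 (its y) mm, rim 30 mm high, walls and floor 4 mm, 250 g. A middle partition along its x carries a handle bar: 96 mm long in x, 12 mm wide in y, from 44 to 66 mm above the tray's underside. Origin: centre of its underside; z up. The two ends are alike. Holds one lock cylinder on each side of the handle.
- cylinder_a: Loose brass lock cylinder lying in the tray, 60 (its x) x 34 x 17 mm, 130 g. Origin: under its middle; z up.
- cylinder_b: The other, identical brass lock cylinder, in the tray's other half.
- pin: Loose steel locking pin, 86 mm long, standing upright in the wooden block: shaft 12 mm thick and 50 mm long with a tapered foot (last 6 mm), topped by a round head 24 mm in diameter and 36 mm high. Origin: centre of the foot's end face; z runs up the pin to the head. At first its head rests on the block and its foot is 5 mm above the counter. 160 g.
- pin_block: Wooden block, fixed, 80 x 80 x 55 mm high, with a vertical 15 mm through-hole in its middle in which the pin stands. Origin: centre of its underside; z up.
- padlock: Bystander: brass padlock lying flat, about 85 x 45 x 24 mm. Origin: underside of its body's centre.
- oil: Bystander: white oil bottle standing, 50 mm in diameter, 130 mm high. Origin: centre of its underside.
- screwdriver: Bystander: screwdriver lying on the counter beyond the box, 190 mm long. Origin: under its middle; x along it.

How it is judged:
By the outcome, as a careful person would: the job done as asked, in the order asked, and still so for the second after the job is handed in, with the robot touching nothing.
It also fails if it takes over 72 s, if anything falls off the work surface, if the arm or the gripper's body presses on something with over 40 N, if the wrist force passes 120 N, or if a joint passes its speed limit or range.

### The arm

A 6-joint arm with a two-finger parallel gripper is mounted at the origin on the work surface. World frame = base frame: x ahead of the robot, y to its left, z up, the work surface at z = 0. Lengths are in mm, angles in rad, forces in N, time in s.
With the tool pointing down it reaches from about 300 to 775 mm from the base axis. Payload 14.6 kg.
Tool frame: the origin (TCP) lies at the very end of the fingers, on their centre line; the grasp point (between the pads) lies 19 mm behind it; z points along the fingers, y is the line along which they close (so a half turn about z gives the same grasp; the last joint's range is limited). The gripper opens to 94 mm and grips with 3 to 60 N. Pads are 16 mm wide; open, the fingers measure 119 mm over their backs; the gripper's body (75 mm by 177 mm) begins 78 mm behind the grasp point.
Start: joints at [1.131, 0.3, 1.521, -0, 1.321, -0.067], TCP at [200.32, 512.212, 205.446] pointing down, gripper open.
Joint ranges: [-3.03, 3.03], [-0.79, 2.21], [0.23, 2.52], [-1.04, 4.18], [0, 3.07], [-2.55, 2.55]. Speed limits (rad/s): [2.22, 2.22, 2.57, 3.14, 3.14, 3.14].

### API

Orientations are given as [roll, pitch, yaw] about the fixed x, y, z axes, in that order (R = Rz(yaw) Ry(pitch) Rx(roll)).
In Python, from cell import manip gives the robot as it stands.
- The arm moves only by the tool servo_tool, never from a script. Its argument "rows" is a list of rows, each a list of 7 numbers: the turn, a rotation vector about the world's x, y, z in degrees, then the shift along the world's x, y, z in mm, then the closure, from 0 (fully open) to 1 (shut). In form: [[rx, ry, rz, dx, dy, dz, fingers], ...]. A call has 1 to 20 rows; each row shifts and turns the commanded pose from where the row before left it; what a row does not reach is not made up. A row lasts 1/8 s, in which the tool goes at most 62.5 mm and 10.7 degrees, less where a joint would pass 70% of its speed; a pose out of reach is approached as far as the arm can. A call with a gripper value outside its range is refused whole. The fingers move at their own pace and stop on an object; "grip_force" is the grip in N (left out, the last holds). Time passes only in rows, so rows that do not move let the fingers close. It gives the time, the measured TCP pose, the force, the opening and the grip force at its end, in the units of the state.
- manip.read_state(): the state, without advancing time (a new reading comes with each control period).
- manip.camera(name): name is "side" or "top"; returns the picture (384x512x3 uint8, red, green, blue); there is no depth.
- manip.camera_info(name): a dict with "fx", "fy", "cx", "cy" (pixels), "position" and "rotation" of the camera in the world. Camera axes: x right, y down, z forward; pixel columns grow to the right and rows downward; lengths in mm; the calibration is good to about 2 mm. A picture is of the moment at which its call begins. camera_info takes no time and is no camera call.
- manip.sign_off(): hands the job in; it is judged then, once.
The state is a dict: "clock": time; "joints": joint angles; "qd": joint speeds; "effort": joint torques, N m; "eef_pos": TCP position; "eef_rot": TCP orientation; "wrist_force": force on the tool from outside, world axes, zero at the start; "moment": the same for the moment, N m; "finger_gap": finger opening in mm; "finger_force": force on a finger pad.
Only numpy, scipy, OpenCV 4.12 (cv2) and the standard library are available. Lean on these libraries where they do the work, as an engineer would, in place of code of your own. Each camera call takes 0.05 s, during which the arm holds its last target. There are 200 camera calls.

## Working session

There is one attempt and no reset: what is moved stays moved. The work goes in short steps, Python scripts to look and compute and a tool call to move; the robot and the scene stay as the last step left them, time stands still between calls to the robot, and variables do not carry over. Pictures are saved under pics/ and viewed, at most 12 in all, crops included, and the job is handed in when it is done.

Besides the shell and the picture viewer there is one more tool, called after "Call:" as name(argument=value, ...) on one line, values as JSON. servo_tool: Moves the arm, as the interface text tells. Its arguments: {"type":"object","properties":{"rows":{"type":"array","items":{"type":"array","items":{"type":"number"}}},"grip_force":{"type":"number"}},"required":["rows"]}

```bash
mkdir -p pics; python3 - <<'E'
from cell import manip
import cv2
for n in("side","top"):
    im=manip.camera(n); cv2.imwrite(f"pics/{n}0.png",cv2.resize(im[:,:,::-1],(800,600),interpolation=cv2.INTER_CUBIC))
    cv2.imwrite(f"{n}0raw.png",im[:,:,::-1]); print(n,manip.camera_info(n))
print(manip.read_state())
E
```

```text
side {'fx': 479.7638612847317, 'fy': 479.7638612847317, 'cx': 250.88151502205824, 'cy': 182.71371557606594, 'position': array([  38.64859341, -614.141907  ,  865.75021832]), 'rotation': array([-2.32813039,  0.01291155, -0.7291279 ])}
top {'fx': 381.18424510946386, 'fy': 381.18424510946386, 'cx': 257.0118492088086, 'cy': 190.86101923429493, 'position': array([ 401.12623088,  -20.76846235, 1155.06228012]), 'rotation': array([-2.9862378 ,  0.02478159, -1.58167098])}
{'clock': 0.1, 'joints': array([ 1.13140057e+00,  3.00397568e-01,  1.52149169e+00,  2.83635113e-06,
        1.32069735e+00, -6.66321497e-02]), 'qd': array([-0.00048113, -0.00172154, -0.00229367, -0.00262196, -0.00031654,
       -0.00069051]), 'effort': array([-7.93177260e-04, -5.32644510e+01, -3.53286624e+01,  7.09374086e-02,
        2.34804559e-02,  7.41341069e-06]), 'eef_pos': array([200.22801928, 512.01836764, 204.96448057]), 'eef_rot': array([-3.14060109e+00, -6.89214627e-05,  2.76882830e+00]), 'wrist_force': array([ 0.62927386,  0.32247492, -0.23845567]), 'moment': array([ 0.0062585 , -0.02015036, -0.01988385]), 'finger_force': 0.0, 'finger_gap': 93.95402448731241}
```

View pics/side0.png

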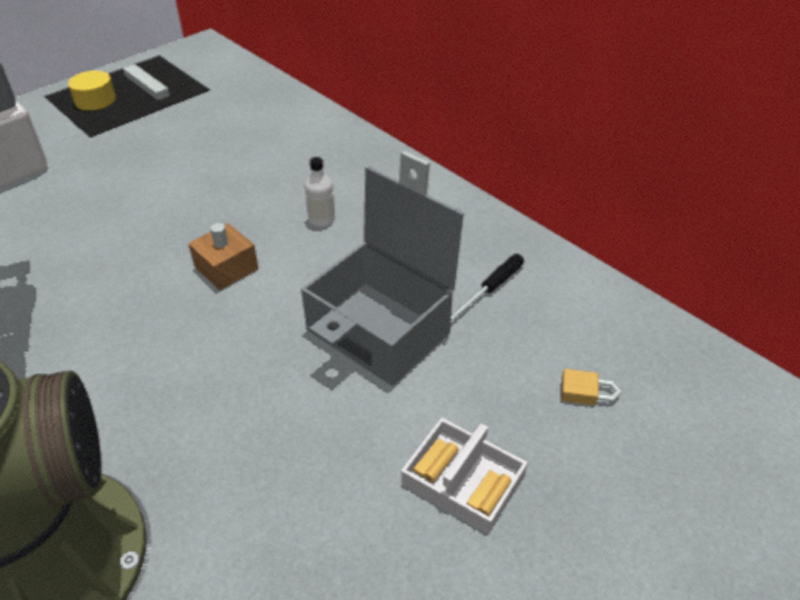

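View pics/top0.png

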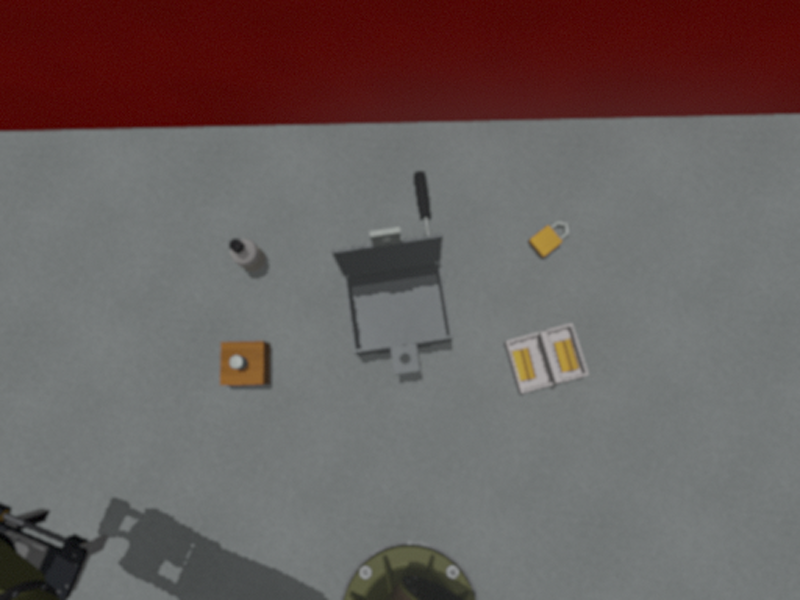

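The side view shows the pin (218,235) in its block, the open box with its lug hole (333,326) and the tray (465,475). The top view shows the pin head (237,362), lug hole (405,358) and tray (547,358). I'll enlarge these.

```bash
cat > h.py <<'E'
import numpy as np, cv2
from scipy.spatial.transform import Rotation as Ro
from scipy.optimize import least_squares
I={'side':(479.76386,250.88151502,182.71371558,[38.64859341,-614.141907,865.75021832],[-2.32813039,.01291155,-.7291279]),
'top':(381.184245,257.0118492,190.86101923,[401.12623088,-20.76846235,1155.06228012],[-2.9862378,.02478159,-1.58167098])}
def proj(n,P):
    f,cx,cy,p,r=I[n]; q=(np.atleast_2d(P)-p)@Ro.from_euler('xyz',r).as_matrix()
    return np.c_[f*q[:,0]/q[:,2]+cx,f*q[:,1]/q[:,2]+cy]
def ray(n,uv):
    f,cx,cy,p,r=I[n]; return np.array(p),Ro.from_euler('xyz',r).as_matrix()@[(uv[0]-cx)/f,(uv[1]-cy)/f,1]
def onz(n,uv,z):
    p,d=ray(n,uv); return p+d*(z-p[2])/d[2]
def tri(s,t):
    g=lambda P:np.r_[proj('side',P)[0]-s,proj('top',P)[0]-t]
    o=least_squares(g,[450,0,50]); return o.x.round(1),o.fun.round(2)
def crop(n,c0,r0,w,h,k,step=10,src=None):
    im=cv2.imread(src or f'{n}0raw.png')[r0:r0+h,c0:c0+w]
    im=cv2.resize(im,None,fx=k,fy=k,interpolation=cv2.INTER_CUBIC)
    for c in range(-(-c0//step)*step,c0+w,step):
        x=(c-c0)*k; cv2.line(im,(x,0),(x,6),(0,255,255),1); cv2.putText(im,str(c),(x+1,16),0,.33,(0,255,255),1)
    for r in range(-(-r0//step)*step,r0+h,step):
        y=(r-r0)*k; cv2.line(im,(0,y),(6,y),(0,255,255),1); cv2.putText(im,str(r),(8,y+4),0,.33,(0,255,255),1)
    return im
def mont(name,*ims):
    H=max(i.shape[0] for i in ims); cv2.imwrite(name,np.hstack([cv2.copyMakeBorder(i,0,H-i.shape[0],0,4,0) for i in ims]))
E
python3 - <<'E'
from h import *
mont('pics/a.png',crop('side',252,260,90,82,7),crop('side',115,138,55,50,3))
mont('pics/b.png',crop('side',190,92,112,155,3),crop('top',205,140,90,105,5))
mont('pics/c.png',crop('top',315,200,66,58,7),crop('top',135,210,42,42,7))
E
```

```text
(no output)
```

View pics/a.png

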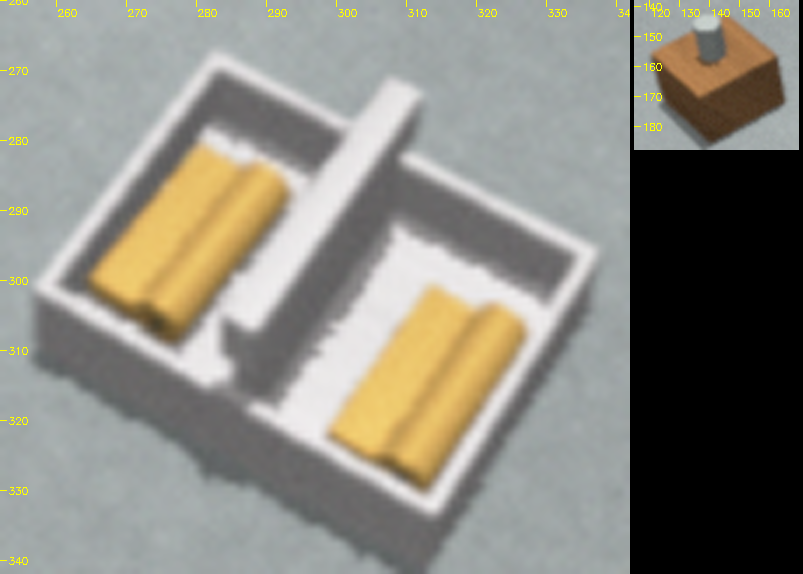

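View pics/b.png

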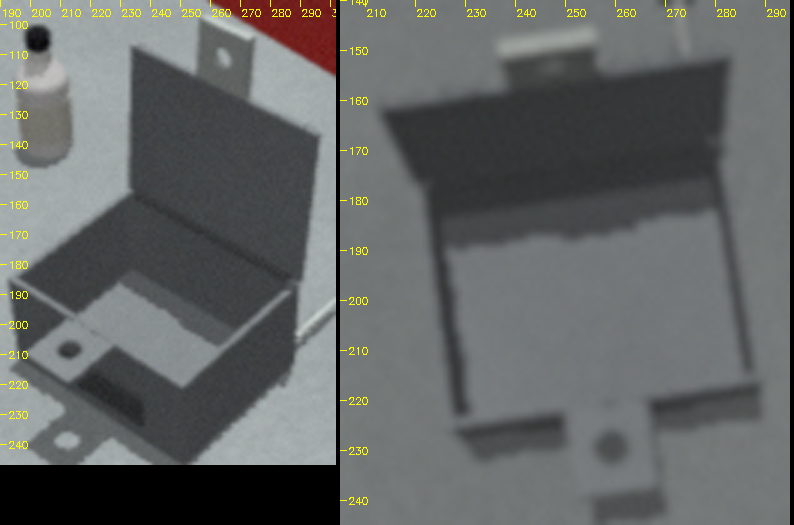

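View pics/c.png

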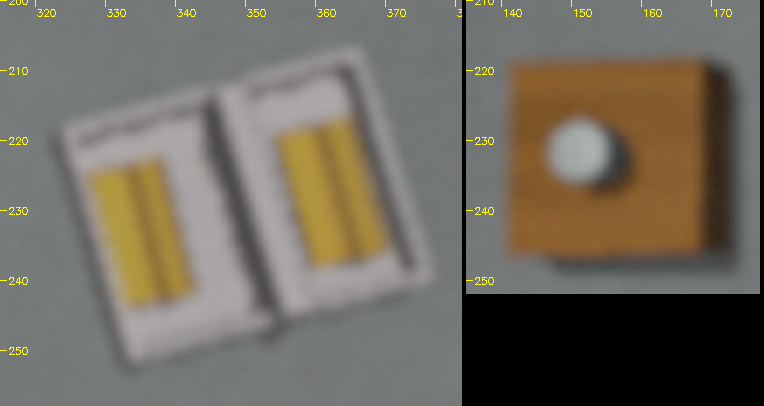

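Tray rim, handle ends, box rim, lug hole, lid corners and pin head are readable in both views: for example, lug hole side (213,208) / top (259.4,229.4) and pin head side (138.7,145.7) / top (151.3,231.7). Next I fit the models.

```bash
cat > fit.py <<'E'
from h import *
def fit(name,obs,x0,free_z=True):
    # obs: (cam, uv edge-coords, body point)
    def g(p):
        R=Ro.from_euler('z',p[3]).as_matrix(); r=[]
        for n,uv,b in obs: r+=list(proj(n,R@np.array(b,float)+p[:3])[0]-(np.array(uv)-.5))
        return np.array(r)
    o=least_squares(g,x0,loss='soft_l1',x_scale=[100,100,100,1]); print(name,o.x.round(3),'deg',np.degrees(o.x[3]).round(2)); print(g(o.x).reshape(-1,2).round(1).tolist()); return o.x
if __name__=='__main__':
    S,T='side','top'
    t=[(S,(282.7,267.4),(50,65,30)),(S,(337.4,295.7),(50,-65,30)),(S,(313.7,333.9),(-50,-65,30)),(S,(257.3,301.1),(-50,65,30)),(S,(286.7,306.4),(-48,0,66)),(S,(310.1,272.1),(48,0,66)),
    (T,(323.9,217.9),(50,65,30)),(T,(366.7,206.4),(50,-65,30)),(T,(376.7,239.3),(-50,-65,30)),(T,(333.9,251.7),(-50,65,30)),(T,(348.6,212.1),(48,0,66)),(T,(357.1,245),(-48,0,66))]
    fit('tray',t,[400,-300,0,0])
    b=[(S,(213,208.3),(-95,0,89.5)),(S,(193.3,186),(-70,90,90)),(S,(251,221),(-70,-90,90)),(S,(289,186.7),(70,-90,90)),(S,(233.7,156.3),(70,90,90)),
    (T,(259.4,229.4),(-95,0,89.5)),(T,(228.4,225.6),(-70,90,90)),(T,(289,216.6),(-70,-90,90)),(T,(253,238.6),(-119,23,89.5)),(T,(269.4,237),(-119,-23,89.5))]
    fit('box',b,[450,0,0,0])
    for k,s,tt in [('lug hole',(213,208.3),(259.4,229.4)),('pintop',(138.7,145.7),(151.3,231.7)),('lid eye',(264.7,111),(249,152)),('lid L',(233.7,107.3),(213.6,162)),('lid R',(296.7,137),(283,151.6)),('handle near',(286.7,306.4),(357.1,245)),('handle far',(310.1,272.1),(348.6,212.1))]:
        print(k,tri(np.array(s)-.5,np.array(tt)-.5))
    for c in [(141.3,218.6),(169.1,218.3),(168.9,246.1),(140.9,246)]: print('blk',onz(T,np.array(c)-.5,55).round(1))
E
python3 fit.py
```

```text
tray [ 4.62070e+02 -2.64173e+02  7.44000e-01  2.51000e-01] deg 14.37
[[0.2, -0.0], [0.6, 0.4], [0.6, -0.0], [-0.2, 0.2], [-0.6, -0.2], [0.4, -0.5], [-0.1, 0.4], [-0.5, 0.4], [-0.0, 0.6], [-0.3, -0.1], [-0.8, -0.1], [0.8, -0.1]]
box [ 5.54252e+02  1.26750e+01 -1.20000e-02  1.37000e-01] deg 7.87
[[0.5, 0.7], [-0.2, -0.8], [0.5, 0.6], [1.4, 0.5], [-0.8, -0.8], [0.0, 0.3], [-2.1, 0.0], [0.9, -0.6], [-0.5, 0.9], [-0.5, 0.0]]
lug hole (array([4.601e+02, 2.000e-01, 9.150e+01]), array([ 0.26, -0.04, -0.18,  0.28]))
pintop (array([457.1, 302.5,  92.5]), array([ 0.39, -0.03, -0.21,  0.37]))
lid eye (array([636.6,  20.7, 259.2]), array([ 0.78, -0.17, -0.5 ,  0.73]))
lid L (array([620.8, 109.8, 231.3]), array([ 0.41, -0.08, -0.25,  0.38]))
lid R (array([646.9, -65. , 230.2]), array([-0.52,  0.12,  0.36, -0.51]))
handle near (array([ 416.7, -275.6,   64.1]), array([-0.41,  0.08,  0.34, -0.51]))
handle far (array([ 507. , -253.5,   68.1]), array([ 0.33, -0.08, -0.27,  0.4 ]))
blk [498.5 343.9  55. ]
blk [498.3 262.5  55. ]
blk [418.3 261.1  55. ]
blk [419.5 342.2  55. ]
```

Call:
servo_tool(rows=[[0, 0, -7.2, 13.1, -38.8, 0, 0], [0, 0, -7.2, 13.1, -38.8, 0, 0], [0, 0, -7.2, 13.1, -38.8, 0, 0], [0, 0, -7.2, 13.1, -38.8, 0, 0], [0, 0, -7.2, 13.1, -38.8, 0, 0], [0, 0, -7.2, 13.1, -38.8, 0, 0], [0, 0, -7.2, 13.1, -38.8, 0, 0], [0, 0, -7.2, 13.1, -38.8, 0, 0], [0, 0, -7.2, 13.1, -38.8, 0, 0], [0, 0, -7.2, 13.1, -38.8, 0, 0], [0, 0, -7.2, 13.1, -38.8, 0, 0], [0, 0, -7.2, 13.1, -38.8, 0, 0], [0, 0, -7.2, 13.1, -38.8, 0, 0], [0, 0, -7.2, 13.1, -38.8, 0, 0], [0, 0, -7.2, 13.1, -38.8, 0, 0], [0, 0, -7.2, 13.1, -38.8, 0, 0], [0, 0, -7.2, 13.1, -38.8, 0, 0], [0, 0, -7.2, 13.1, -38.8, 0, 0], [0, 0, -7.2, 13.1, -38.8, 0, 0], [0, 0, -7.2, 13.1, -38.8, 0, 0]])

```text
clock: 2.6
eef_pos: [462.5, -265.1, 205.2]
eef_rot: [-3.141, 0.0, 0.251]
wrist_force: [-0.2, 0.8, 0.6]
finger_gap: 94.0
finger_force: 0.0
```

Call:
servo_tool(rows=[[0, 0, 0, 0, 0, 0, 0], [0, 0, 0, 0, 0, 0, 0]])

```text
clock: 2.85
eef_pos: [462.0, -263.2, 205.1]
eef_rot: [-3.141, 0.001, 0.257]
wrist_force: [-0.1, 0.4, 0.2]
finger_gap: 94.0
finger_force: 0.0
```

Call:
servo_tool(rows=[[0, 0, -0.4, 0, -1, -30, 0], [0, 0, 0, 0, 0, -30, 0], [0, 0, 0, 0, 0, -30, 0], [0, 0, 0, 0, 0, -30, 0], [0, 0, 0, 0, 0, -25, 0], [0, 0, 0, 0, 0, -15, 0], [0, 0, 0, 0, 0, -9, 0], [0, 0, 0, 0, 0, 0, 0.5], [0, 0, 0, 0, 0, 0, 0.8], [0, 0, 0, 0, 0, 0, 1], [0, 0, 0, 0, 0, 0, 1], [0, 0, 0, 0, 0, 0, 1], [0, 0, 0, 0, 0, 0, 1]], grip_force=30)

```text
clock: 4.47
eef_pos: [462.3, -264.8, 36.5]
eef_rot: [3.142, 0.0, 0.249]
wrist_force: [0.1, -0.5, -0.3]
finger_gap: 37.5
finger_force: 0.0
```

Call:
servo_tool(rows=[[0, 0, 0, 0, 0, 0, 1], [0, 0, 0, 0, 0, 0, 1], [0, 0, 0, 0, 0, 0, 1], [0, 0, 0, 0, 0, 0, 1], [0, 0, 0, 0, 0, 0, 1], [0, 0, 0, 0, 0, 0, 1], [0, 0, 0, 0, 0, 0, 1], [0, 0, 0, 0, 0, 0, 1]])

```text
clock: 5.48
eef_pos: [462.3, -264.7, 36.4]
eef_rot: [-3.141, 0.0, 0.249]
wrist_force: [-2.5, 3.5, 2.1]
finger_gap: 11.8
finger_force: 30.0
```

Call:
servo_tool(rows=[[0, 0, 0, 0, 0, 4, 1], [0, 0, 0, 0, 0, 8, 1], [0, 0, 0, 0, 0, 14, 1], [0, 0, 0, 0, 0, 18, 1], [0, 0, 0, 0, 0, 22, 1], [0, 0, 0, 0, 0, 22, 1], [0, 0, 0, 0, 0, 18, 1], [0, 0, 0, 0, 0, 14, 1], [0, 0, 0, 0, 0, 7, 1], [0, 0, 0, 0, 0, 3, 1]])

```text
clock: 6.72
eef_pos: [462.3, -264.8, 166.6]
eef_rot: [-3.142, 0.0, 0.249]
wrist_force: [0.4, 0.6, -5.0]
finger_gap: 11.7
finger_force: 30.0
```

Call:
servo_tool(rows=[[0, 0, 0, 1, 3, 0, 1], [0, 0, -0.2, 2, 6, 0, 1], [0, 0, -0.4, 3.5, 10.5, 0, 1], [0, 0, -0.4, 5, 15, 0, 1], [0, 0, -0.4, 5.5, 16.5, 0, 1], [0, 0, -0.4, 6, 18, 0, 1], [0, 0, -0.4, 6, 18, 0, 1], [0, 0, -0.4, 6, 18, 0, 1], [0, 0, -0.4, 6, 18, 0, 1], [0, 0, -0.4, 6, 18, 0, 1], [0, 0, -0.4, 6, 18, 0, 1], [0, 0, -0.4, 6, 18, 0, 1], [0, 0, -0.4, 6, 18, 0, 1], [0, 0, -0.4, 6, 18, 0, 1], [0, 0, -0.4, 6, 18, 0, 1], [0, 0, -0.4, 5.5, 16.5, 0, 1], [0, 0, -0.4, 5, 15, 0, 1], [0, 0, -0.4, 3.5, 11, 0, 1], [0, 0, -0.2, 2.5, 8, 0, 1], [0, 0, 0, 2, 8, 0, 1]])

```text
clock: 9.22
eef_pos: [557.9, 25.0, 166.4]
eef_rot: [3.142, 0.0, 0.13]
wrist_force: [0.8, 0.0, -5.1]
finger_gap: 11.8
finger_force: 30.0
```

Call:
servo_tool(rows=[[0, 0, 0, 0, 0, 0, 1], [0, 0, 0, 0, 0, 0, 1], [0, 0, 0, 0, 0, 0, 1]])

```text
clock: 9.6
eef_pos: [557.8, 24.4, 166.5]
eef_rot: [3.142, -0.0, 0.129]
wrist_force: [0.1, -0.4, -5.1]
finger_gap: 11.8
finger_force: 30.0
```

```bash
python3 - <<'E'
from cell import manip
from h import *
for n in("side","top"): cv2.imwrite(f"{n}1.png",manip.camera(n)[:,:,::-1])
mont('pics/d.png',crop('side',185,70,130,180,3,src='side1.png'),crop('top',195,100,110,150,3,src='top1.png'))
s=manip.read_state(); print(s['eef_pos'],s['eef_rot'],s['wrist_force'],s['moment'])
E
```

```text
[557.79147763  24.46431324 166.46767734] [-3.14158371e+00 -1.00980956e-05  1.29470013e-01] [ 0.52844782  0.40833051 -4.91849523] [-0.02815626  0.1156466   0.07150095]
```

View pics/d.png

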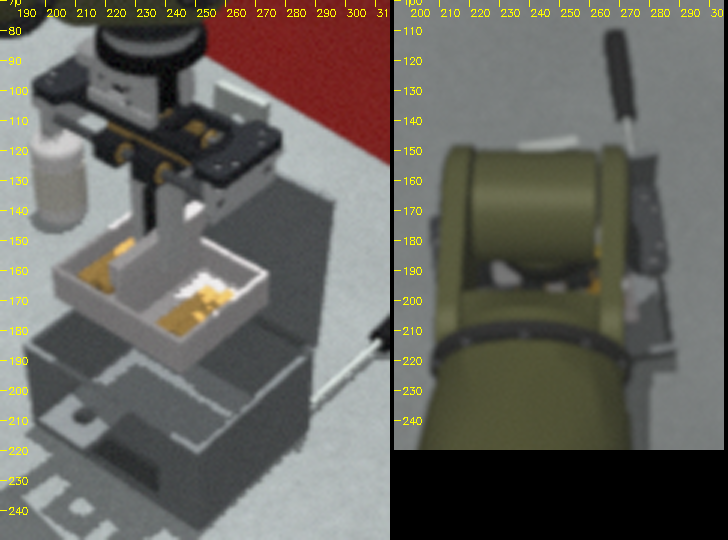

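The tray hangs level above the box with both cylinders in it; the tray corners in the side view are around (202,160)–(268,160). It sits 12 mm too far in y. I'll correct that and lower it.

Call:
servo_tool(rows=[[0, 0, 0.2, -1.5, -4, 0, 1], [0, 0, 0.3, -1.5, -5, 0, 1], [0, 0, 0, -0.5, -2.7, 0, 1], [0, 0, 0, 0, 0, -5, 1], [0, 0, 0, 0, 0, -10, 1], [0, 0, 0, 0, 0, -15, 1], [0, 0, 0, 0, 0, -18, 1], [0, 0, 0, 0, 0, -18, 1], [0, 0, 0, 0, 0, -18, 1], [0, 0, 0, 0, 0, -14, 1], [0, 0, 0, 0, 0, -10, 1], [0, 0, 0, 0, 0, -6, 1], [0, 0, 0, 0, 0, -3, 1], [0, 0, 0, 0, 0, -2, 1], [0, 0, 0, 0, 0, -2, 1], [0, 0, 0, 0, 0, 0, 1]])

```text
clock: 11.7
eef_pos: [554.3, 13.0, 45.5]
eef_rot: [-3.142, -0.0, 0.139]
wrist_force: [-0.1, -0.4, -5.3]
finger_gap: 12.1
finger_force: 30.0
```

Call:
servo_tool(rows=[[0, 0, 0, 0, 0, -1, 1], [0, 0, 0, 0, 0, -1, 1], [0, 0, 0, 0, 0, -1, 1], [0, 0, 0, 0, 0, 0, 1]])

```text
clock: 12.2
eef_pos: [554.3, 13.0, 42.4]
eef_rot: [-3.142, 0.0, 0.139]
wrist_force: [-0.5, 0.1, -5.3]
finger_gap: 11.9
finger_force: 30.0
```

Call:
servo_tool(rows=[[0, 0, 0, 0, 0, -0.5, 1], [0, 0, 0, 0, 0, -0.5, 1], [0, 0, 0, 0, 0, 0, 1]])

```text
clock: 12.58
eef_pos: [554.3, 13.0, 41.5]
eef_rot: [-3.142, -0.0, 0.139]
wrist_force: [0.8, 0.9, -5.1]
finger_gap: 11.6
finger_force: 30.0
```

Call:
servo_tool(rows=[[0, 0, 0, 0, 0, -0.3, 1], [0, 0, 0, 0, 0, -0.3, 1], [0, 0, 0, 0, 0, 0, 1]])

```text
clock: 12.95
eef_pos: [554.4, 13.0, 41.4]
eef_rot: [3.142, -0.0, 0.139]
wrist_force: [-4.3, 0.5, 5.9]
finger_gap: 11.5
finger_force: 30.0
```

Call:
servo_tool(rows=[[0, 0, 0, 0, 0, 0, 0.6], [0, 0, 0, 0, 0, 0, 0.4], [0, 0, 0, 0, 0, 0, 0.4], [0, 0, 0, 0, 0, 0, 0.4], [0, 0, 0, 0, 0, 0, 0.4], [0, 0, 0, 0, 0, 0, 0.4], [0, 0, 0, 0, 0, 0, 0.4], [0, 0, 0, 0, 0, 0, 0.4]])

```text
clock: 13.95
eef_pos: [554.3, 13.0, 40.9]
eef_rot: [3.142, -0.0, 0.139]
wrist_force: [-0.0, 0.2, 0.5]
finger_gap: 56.3
finger_force: 0.0
```

Call:
servo_tool(rows=[[0, 0, 0, 0, 0, 8, 0.4], [0, 0, 0, 0, 0, 15, 0.4], [0, 0, 0, 0, 0, 25, 0.4], [0, 0, 0, 0, 0, 30, 0.4], [0, 0, 0, 0, 0, 35, 1], [0, 0, 0, 0, 0, 35, 1], [0, 0, 0, 0, 0, 35, 1], [0, 0, 0, 0, 0, 35, 1], [0, 0, 0, 0, 0, 35, 1], [0, 0, 0, 0, 0, 27, 1], [0, 0, 0, 0, 0, 0, 1]])

```text
clock: 15.32
eef_pos: [554.6, 13.0, 323.6]
eef_rot: [3.141, -0.004, 0.139]
wrist_force: [-0.7, -0.1, -0.4]
finger_gap: 0.4
finger_force: 0.0
```

```bash
python3 - <<'E'
from cell import manip
from h import *
for n in("side","top"): cv2.imwrite(f"{n}2.png",manip.camera(n)[:,:,::-1])
mont('pics/e.png',crop('side',180,30,130,180,3,src='side2.png'),crop('top',195,100,110,150,3,src='top2.png'))
E
```

```text
(no output)
```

View pics/e.png

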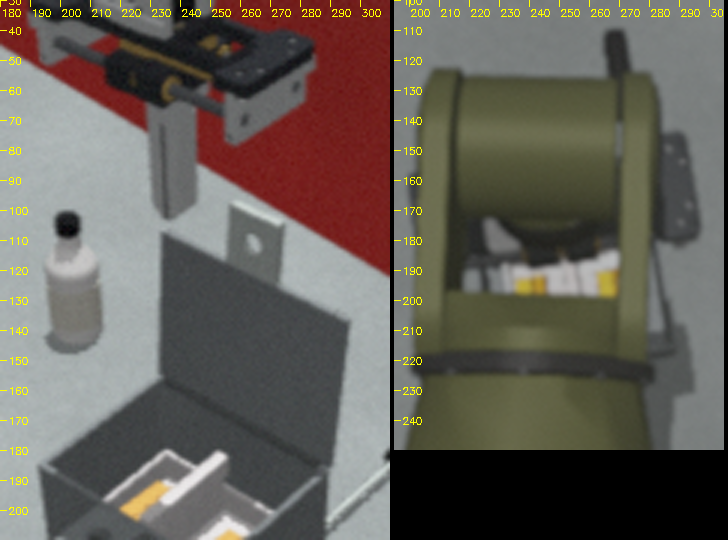

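The tray sits flat in the box (handle near (200,475) in the crop) with the cylinders in it, and the lid is still upright. I'll go over and behind the lid.

Call:
servo_tool(rows=[[0, 0, 0, 12, 1.6, 5, 1], [0, 0, 0, 25, 3.5, 0, 1], [0, 0, 0, 30, 4, 0, 1], [0, 0, 0, 30, 4, 0, 1], [0, 0, 0, 20, 2.8, 0, 1], [0, 0, 0, 10, 1.4, 0, 1], [0, 0, 0, 0, 0, 0, 1], [0, 0, 0, 0, 0, 0, 1]])

```text
clock: 16.42
eef_pos: [680.9, 30.3, 325.4]
eef_rot: [-3.141, 0.001, 0.139]
wrist_force: [-0.4, 0.7, 0.1]
finger_gap: 0.4
finger_force: 0.0
```

Call:
servo_tool(rows=[[0, 0, 0, 0, 0, -15, 1], [0, 0, 0, 0, 0, -30, 1], [0, 0, 0, 0, 0, -30, 1], [0, 0, 0, 0, 0, -25, 1], [0, 0, 0, 0, 0, -13, 1], [0, 0, 0, 0, 0, 0, 1], [0, 0, 0, -8, -1.1, 0, 1], [0, 0, 0, -8, -1.1, 0, 1], [0, 0, 0, -5, -0.7, 0, 1], [0, 0, 0, -4, -0.6, 0, 1], [0, 0, 0, -4, -0.6, 0, 1]])

```text
clock: 17.8
eef_pos: [652.2, 26.2, 213.1]
eef_rot: [3.142, -0.001, 0.139]
wrist_force: [1.8, 0.6, 1.1]
finger_gap: 0.2
finger_force: 0.7
```

Call:
servo_tool(rows=[[0, 0, 0, -6, -0.8, 0, 1], [0, 0, 0, -8, -1.1, 0, 1], [0, 0, 0, -8, -1.1, -1, 1], [0, 0, 0, -8, -1.1, -1, 1], [0, 0, 0, -8, -1.1, -2, 1], [0, 0, 0, -8, -1.1, -2, 1], [0, 0, 0, -8, -1.1, -2, 1], [0, 0, 0, -7, -1, -3, 1], [0, 0, 0, -7, -1, -4, 1], [0, 0, 0, -7, -1, -4, 1], [0, 0, 0, -7, -1, -5, 1], [0, 0, 0, -6, -0.8, -4, 1], [0, 0, 0, -6, -0.8, -4, 1]])

```text
clock: 19.42
eef_pos: [557.9, 13.2, 180.5]
eef_rot: [-3.142, 0.0, 0.139]
wrist_force: [-0.1, 0.6, -0.0]
finger_gap: 0.6
finger_force: 0.2
```

```bash
python3 - <<'E'
from cell import manip
from h import *
cv2.imwrite("side3.png",manip.camera('side')[:,:,::-1])
mont('pics/f.png',crop('side',170,30,150,190,3,src='side3.png'))
E
```

```text
(no output)
```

View pics/f.png

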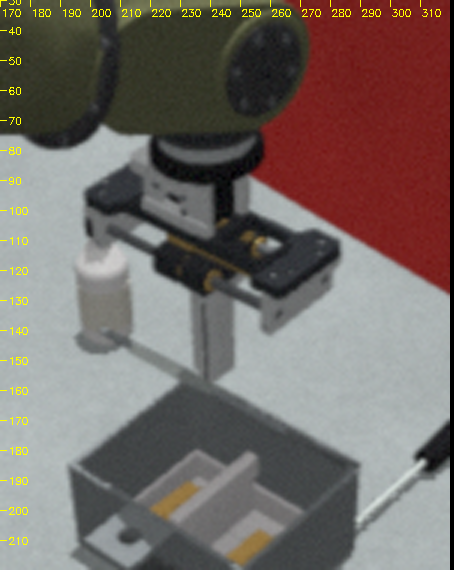

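Call:
servo_tool(rows=[[0, 0, 0, 0, 0, 20, 1], [0, 0, 0, 0, 0, 35, 1], [0, 0, 0, 0, 10, 30, 0.7], [0, 0, 0, -5, 25, 0, 0.5], [0, 0, 0, -10, 35, 0, 0.5], [0, 0, 0, -15, 35, 0, 0.5], [0, 0, 0, -15, 35, 0, 0.5], [0, 0, 0, -15, 35, 0, 0.5], [0, 0, 0, -15, 35, 0, 0.5], [0, 0, 0, -12, 35, 0, 0.5], [0, 0, 0, -9, 25, 0, 0.5], [0, 0, 0, -5, 19.5, 0, 0.5], [0, 0, 0, 0, 0, 0, 0.5], [0, 0, 0, 0, 0, 0, 0.5]])

```text
clock: 21.22
eef_pos: [457.6, 302.1, 265.8]
eef_rot: [3.141, 0.0, 0.138]
wrist_force: [-0.8, 0.7, 0.6]
finger_gap: 47.2
finger_force: 0.0
```

```bash
python3 - <<'E'
from cell import manip
from h import *
for n in("side","top"): cv2.imwrite(f"{n}4.png",manip.camera(n)[:,:,::-1])
mont('pics/g.png',crop('side',185,130,110,105,4,src='side4.png'),crop('top',215,160,80,85,4,src='top4.png'))
E
```

```text
(no output)
```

View pics/g.png

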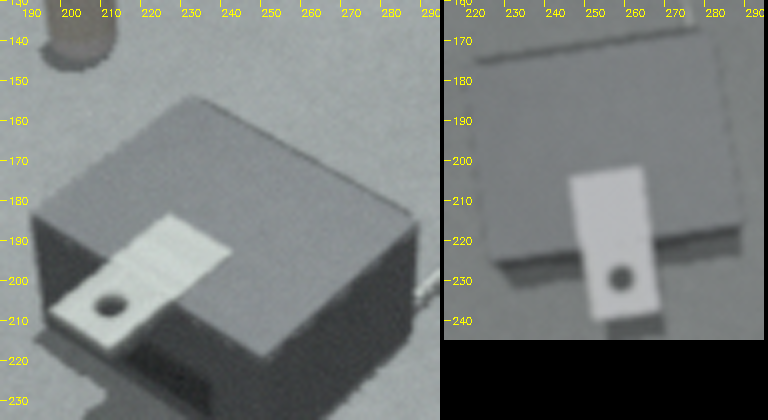

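The lid lies flat on the rim with the eye over the lug: side (212.75,206.5), top (259.25,229.5). Now the pin.

Call:
servo_tool(rows=[[0, 0, 0, 0, 0, -25, 0.5], [0, 0, 0, 0, 0, -40, 0.5], [0, 0, 0, 0, 0, -40, 0.5], [0, 0, 0, 0, 0, -40, 0.5], [0, 0, 0, 0, 0, -30, 0.5], [0, 0, 0, 0, 0, -20, 0.5], [0, 0, 0, 0, 0, -10, 0.5], [0, 0, 0, 0, 0, 0, 0.7], [0, 0, 0, 0, 0, 0, 1], [0, 0, 0, 0, 0, 0, 1], [0, 0, 0, 0, 0, 0, 1], [0, 0, 0, 0, 0, 0, 1]], grip_force=6)

```text
clock: 22.82
eef_pos: [457.8, 303.0, 61.7]
eef_rot: [-3.141, -0.001, 0.139]
wrist_force: [-0.3, 0.7, 6.0]
finger_gap: 24.0
finger_force: 6.0
```

```bash
python3 - <<'E'
from h import *
print(tri(np.array((212.25,206.)),np.array((258.75,229))))
E
```

```text
(array([4.598e+02, 3.000e-01, 9.740e+01]), array([ 0.18, -0.03, -0.12,  0.19]))
```

Call:
servo_tool(rows=[[0, 0, 0, 0, 0, 0, 0.5], [0, 0, 0, 0, 0, 0, 0.5], [0, 0, 0, 0, 0, 0, 0.5], [0, 0, 5, 0, 0, 0, 0.5], [0, 0, 10, 0, 0, 0, 0.5], [0, 0, 10, 0, 0, 0, 0.5], [0, 0, 10, 0, 0, 0, 0.5], [0, 0, 10, 0, 0, 0, 0.5], [0, 0, 10, 0, 0, 0, 0.5], [0, 0, 10, 0, 0, 0, 0.5], [0, 0, 10, 0, 0, 0, 0.5], [0, 0, 10, 0, 0, 0, 0.5], [0, 0, 5, 0, 0, 0, 0.5], [0, 0, 0, 0, 0, 0, 0.7]])

```text
clock: 24.58
eef_pos: [457.3, 302.7, 60.8]
eef_rot: [-3.141, 0.0, 1.709]
wrist_force: [0.2, 0.1, -0.5]
finger_gap: 40.2
finger_force: 0.0
```

Call:
servo_tool(rows=[[0, 0, 0, 0, 0, 0, 1], [0, 0, 0, 0, 0, 0, 1], [0, 0, 0, 0, 0, 0, 1], [0, 0, 0, 0, 0, 0, 1], [0, 0, 0, 0, 0, 0, 1]], grip_force=25)

```text
clock: 25.2
eef_pos: [457.3, 302.7, 60.8]
eef_rot: [3.142, -0.0, 1.709]
wrist_force: [1.0, 0.2, -0.4]
finger_gap: 23.5
finger_force: 25.0
```

Call:
servo_tool(rows=[[0, 0, 0, 0, 0, 8, 1], [0, 0, 0, 0, 0, 15, 1], [0, 0, 0, 0, 0, 25, 1], [0, 0, 0, 0, 0, 30, 1], [0, 0, 0, 0, 0, 25, 1], [0, 0, 0, 0, 0, 12, 1], [0, 0, 0, 0, 0, 5, 1], [0, 0, 0, 0, -10, 0, 1], [0, 0, 0, 0.5, -20, 0, 1], [0, 0, 0, 0.5, -35, 0, 1], [0, 0, 0, 0.5, -40, 0, 1], [0, 0, 0, 0.5, -45, 0, 1], [0, 0, 0, 0.5, -45, 0, 1], [0, 0, 0, 0, -40, 0, 1], [0, 0, 0, 0, -35, 0, 1], [0, 0, 0, 0, -20, 0, 1], [0, 0, 0, 0, -10, 0, 1], [0, 0, 0, 0, -2.4, 0, 1], [0, 0, 0, 0, 0, 0, 1], [0, 0, 0, 0, 0, 0, 1]])

```text
clock: 27.7
eef_pos: [459.8, 0.8, 180.8]
eef_rot: [-3.141, -0.0, 1.71]
wrist_force: [0.3, 0.2, -2.3]
finger_gap: 23.3
finger_force: 25.0
```

```bash
python3 - <<'E'
from cell import manip
from h import *
for n in("side","top"): cv2.imwrite(f"{n}5.png",manip.camera(n)[:,:,::-1])
mont('pics/h.png',crop('side',180,150,60,70,6,src='side5.png'),crop('top',230,190,60,60,6,src='top5.png'))
s=manip.read_state(); p=s['eef_pos']; print(p,s['eef_rot'])
print('expect foot',[proj(n,[p[0],p[1],p[2]-55.8])+.5 for n in('side','top')])
E
```

```text
[459.81034      0.73683681 180.78589855] [-3.14150164e+00 -5.43643876e-05  1.71011350e+00]
expect foot [array([[211.97209718, 197.58944327]]), array([[258.76976359, 229.10198846]])]
```

View pics/h.png

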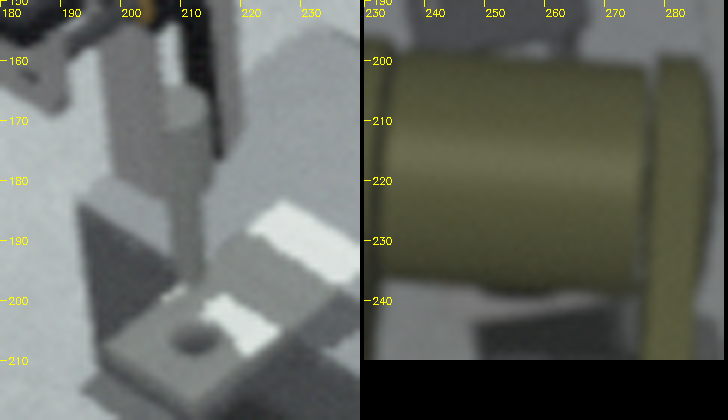

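The pin foot is at side (211.7,198) as predicted, and the tongue hole is at (212.5,206.5) below it. They line up to about 0.5 mm, so I lower the pin.

Call:
servo_tool(rows=[[0, 0, 0, 0, -0.5, -6, 1], [0, 0, 0, 0, 0, -8, 1], [0, 0, 0, 0, 0, -7, 1], [0, 0, 0, 0, 0, -4, 1], [0, 0, 0, 0, 0, -3, 1], [0, 0, 0, 0, 0, -3, 1], [0, 0, 0, 0, 0, -3, 1], [0, 0, 0, 0, 0, -3, 1], [0, 0, 0, 0, 0, 0, 1]])

```text
clock: 28.92
eef_pos: [459.7, -0.2, 143.7]
eef_rot: [-3.141, -0.0, 1.709]
wrist_force: [0.5, -0.0, -1.3]
finger_gap: 23.5
finger_force: 25.0
```

Call:
servo_tool(rows=[[0, 0, 0, 0, 0, -3, 1], [0, 0, 0, 0, 0, -3, 1], [0, 0, 0, 0, 0, -3, 1], [0, 0, 0, 0, 0, -4, 1], [0, 0, 0, 0, 0, -4, 1], [0, 0, 0, 0, 0, -5, 1], [0, 0, 0, 0, 0, -5, 1], [0, 0, 0, 0, 0, -5, 1], [0, 0, 0, 0, 0, -3, 1], [0, 0, 0, 0, 0, -2, 1], [0, 0, 0, 0, 0, 0, 1]])

```text
clock: 30.3
eef_pos: [459.8, -0.2, 106.8]
eef_rot: [-3.141, -0.0, 1.709]
wrist_force: [-0.1, 0.8, -1.4]
finger_gap: 23.5
finger_force: 25.0
```

Call:
servo_tool(rows=[[0, 0, 0, 0, 0, -1, 1], [0, 0, 0, 0, 0, -1, 1], [0, 0, 0, 0, 0, -0.5, 1], [0, 0, 0, 0, 0, 0, 1]])

```text
clock: 30.8
eef_pos: [459.8, -0.2, 104.3]
eef_rot: [-3.141, -0.0, 1.709]
wrist_force: [0.5, 0.3, -2.6]
finger_gap: 23.8
finger_force: 25.0
```

Call:
servo_tool(rows=[[0, 0, 0, 0, 0, -0.4, 1], [0, 0, 0, 0, 0, -0.4, 1], [0, 0, 0, 0, 0, 0, 1]])

```text
clock: 31.18
eef_pos: [459.9, -0.2, 103.8]
eef_rot: [3.141, 0.0, 1.709]
wrist_force: [-1.0, 1.0, 2.9]
finger_gap: 23.7
finger_force: 25.0
```

Call:
servo_tool(rows=[[0, 0, 0, 0, 0, 0, 0.7], [0, 0, 0, 0, 0, 0, 0.5], [0, 0, 0, 0, 0, 0, 0.5], [0, 0, 0, 0, 0, 0, 0.5], [0, 0, 0, 0, 0, 0, 0.5], [0, 0, 0, 0, 0, 10, 0.5], [0, 0, 0, 0, 0, 20, 0.5], [0, 0, 0, 0, 0, 35, 0.5], [0, 0, 0, 0, 0, 35, 0.5], [0, 0, 0, 0, 30, 35, 0.5], [0, 0, 0, 0, 40, 0, 0.5], [0, 0, 0, 0, 40, 0, 0.5], [0, 0, 0, 0, 40, 0, 0.5], [0, 0, 0, 0, 40, 0, 0.5], [0, 0, 0, 0, 30, 0, 0.5], [0, 0, 0, 0, 10, 0, 0.5], [0, 0, 0, 0, 0, 0, 0.5], [0, 0, 0, 0, 0, 0, 0.5]])

```text
clock: 33.42
eef_pos: [459.9, 228.9, 238.8]
eef_rot: [3.141, 0.0, 1.709]
wrist_force: [-0.2, -0.5, -0.8]
finger_gap: 47.0
finger_force: 0.0
```

```bash
python3 - <<'E'
from cell import manip
from h import *
for n in("side","top"): cv2.imwrite(f"{n}6.png",manip.camera(n)[:,:,::-1])
mont('pics/i.png',crop('side',185,130,110,105,4,src='side6.png'),crop('top',215,160,80,85,4,src='top6.png'))
p=np.array([459.8,.1,134]); print('expected head top',[proj(n,p)+.5 for n in('side','top')])
E
```

```text
expected head top [array([[211.86253801, 194.81005109]]), array([[258.93555884, 228.91090013]])]
```

View pics/i.png

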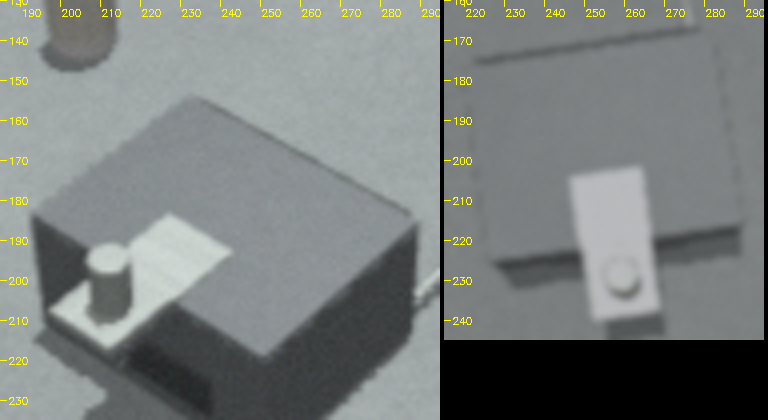

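The pin head stands upright on the tongue, with its top at side (212,194.5) and top (259.5,229), as expected. The lid is flat, so I hand in the job.

```bash
python3 -c "
from cell import manip; print(manip.sign_off())"
```

```text
the job is handed in; nothing more can be done
None
```

The job was handed in at about 33.5 s: the tray is flat in the box with both cylinders in it, the lid is shut, and the pin is through the tongue and lug with its head resting on the tongue. The padlock, oil bottle and screwdriver were never touched.

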